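# Hang the slide carrier on the loading rail

### The arm

A 6-joint arm with a two-finger parallel gripper is mounted at the origin on the work surface. World frame = base frame: x ahead of the robot, y to its left, z up, the work surface at z = 0. Lengths are in mm, angles in rad, forces in N, time in s.
With the tool pointing down it reaches from about 350 to 775 mm from the base axis. Payload 7.3 kg.
Tool frame: the origin (TCP) lies on the centre line of the jaws, within the pads' length; the fingertips stand 22 mm ahead of it and the grasp point (between the pads) lies 3 mm ahead of it; x points along the fingers, z is the direction in which the jaws open and shut, and the axes are right-handed (so a half turn about x gives the same grasp; the last joint's range is limited). The gripper opens to 92 mm and grips with 3 to 60 N. Pads are 19 mm wide; open, the fingers measure 130 mm over their backs; the gripper's body (75 mm by 190 mm) begins 47 mm behind the grasp point.
Start: joints at [-1.403, 0.342, 1.524, -0, 1.275, -0.146], TCP at [162.077, -499.375, 228.541] pointing down, gripper open.
Joint ranges: [-2.53, 2.53], [-0.77, 2.02], [0.04, 2.7], [-1, 4.14], [0.28, 2.66], [-3.11, 3.11]. Speed limits (rad/s): [2.57, 2.57, 3.14, 3.14, 3.14, 3.14].

### API

Orientations are given as [roll, pitch, yaw] about the fixed x, y, z axes, in that order (R = Rz(yaw) Ry(pitch) Rx(roll)).
In Python, from plant import readout, imaging, bot gives the robot as it stands.
- The arm moves only by the tool arm_command, never from a script. Its argument "plan" is a list of rows, each an object of numbers: "tx", "ty", "tz": the shift along the tool's x, y, z in cm; "wx", "wy", "wz": the turn, a rotation vector about the tool's x, y, z in rad; "jaw": the opening, from -1 (shut) to 1 (fully open). In form: [{"tx": .., "ty": .., "tz": .., "wx": .., "wy": .., "wz": .., "jaw": ..}, ...]. A call has 1 to 20 rows; each row shifts and turns the commanded pose from where the row before left it, along the tool's axes as they then stand; what a row does not reach is not made up. A row lasts 1/10 s, in which the tool goes at most 50 mm and 8.59 degrees, less where a joint would pass 70% of its speed; a pose out of reach is approached as far as the arm can. A call with a gripper value outside its range is refused whole. The fingers move at their own pace and stop on an object; the grip force is fixed at half the most. Time passes only in rows, so rows that do not move let the fingers close. It gives the time, the measured TCP pose, the force and the opening at its end, in the units of the state.
- readout.get_obs(): the state, without advancing time (a new reading comes with each control period).
- imaging.capture(name): name is "scene" or "side" or "wrist"; returns the picture (480x640x3 uint8, blue, green, red); there is no depth.
- imaging.get_calibration(name): a dict with "fx", "fy", "cx", "cy" (pixels), "position" and "rotation" of the camera in the world; the wrist camera has in their place "mount" (4x4, takes a point from camera to tool coordinates, whose origin is the TCP and whose axes are the tool frame's). Camera axes: x right, y up, looking along -z (the intrinsics and any distortion apply to the point x, -y, -z); pixel columns grow to the right and rows downward; lengths in mm; the calibration is good to about 2 mm. A picture is of the moment at which its call begins: read the wrist's pose just before it. get_calibration takes no time and is no camera call.
- bot.close_job(): hands the job in, once; it reports no verdict.
The state is a dict: "time": time; "joint_positions": joint angles; "dq": joint speeds; "tau": joint torques, N m; "tool_pos": TCP position; "tcp_rot": TCP orientation; "contact_force": force on the tool from outside, world axes, zero at the start; "moment": the same for the moment, N m; "grip_width": finger opening in mm.
Only numpy, scipy, OpenCV 4.12 (cv2) and the standard library are available. Lean on these libraries where they do the work, as an engineer would, in place of code of your own. Each camera call takes 0.05 s, during which the arm holds its last target.

### The job

Hang the steel slide carrier on the loading rail: lift its hook over the raised lip and lower the tongue behind the lip at one of the three stations until it is fully home, its arm resting on the lip, then let go and leave it hanging still and upright. All three stations look alike but only one is unlocked: there the sprung plunger gives way under the carrier, at the other two it pushes the carrier back up, so feel for the right one. Set the carrier down, do not drop it, and leave the other things on the bench alone.

Things in the scene. Friction and masses are not known exactly. Their poses are not given: they have to be found in the camera images.
- carrier: Hooked steel slide carrier, 0.2 to 0.4 kg, standing on the bench. Origin: under the foot, below the middle of the cage; z up, hook to +x. Cage with glass slides: 28 (x) by 60 (y) by 80 mm high; a 6 mm high toe of the foot reaches to x = -26. On top a flat arm, 28 wide (y), z 80 to 85, x -14 to 31, carries the grip tab and ends in the hanging tongue.
- grip_tab (a point): Middle of the carrier's upright grip tab, at (0, 0, 107.5) mm in the carrier's frame. Tab 8 mm thick (x), 24 wide (y), z 85 to 130 mm; grasp it across its thickness (the fingertips must stay above the arm's top, z = 85).
- tongue_tip (a point): Middle of the lower end of the carrier's tongue, at (28.5, 0, 56) mm in the carrier's frame. The tongue is 5 mm thick (x 26 to 31), 28 wide (y), and hangs 24 mm below the arm's underside. The 12 mm gap between cage and tongue (middle at x = 20) takes the lip.
- rail: Fixed rail along y, 210 mm long. Origin on the bench under the middle of the lip; the carrier hangs on its -x side, hook to +x. Steel lip 4 mm thick (x -2 to 2), top z = 200, with a skirt down to z = 130. Behind it a channel, x 2 to 16, then a 4 mm back wall, top z = 190. White drive housing at the +y end: x 0 to 90, y 110 to 200, 170 mm high. Base plate 8 mm high, x -15 to 85.
- station_1 (a point): Station 1: point on top of the lip (z = 200 of the rail) at the middle of the pocket at y = -60 mm; axes as the rail's. The three pockets in the channel are 40 mm long (y) and alike to look at; between and beyond them the channel is filled to z = 190. Fully home, the arm rests on the lip and the tongue's lower end is at z = 176.
- station_2 (a point): Station 2: the same at y = 0. A flat sprung plunger (12 by 37 mm) fills each pocket, its head at z = 188 mm. At the two locked stations it resists with 12 N at first, 17 N when 12 mm down, and springs back; at the unlocked one it takes less than 1 N and goes down 22 mm.
- station_3 (a point): Station 3: the same at y = 60 mm, next to the drive housing. Which of the three stations is unlocked changes and cannot be seen. Released fully home, the carrier hangs by itself and its cage leans lightly against the skirt.
- mount: Bystander: black resin specimen mount, a disc 32 mm across, 22 high; origin under its centre.
- slide_box: Bystander: closed grey and white slide box, 87 by 102 by 34 mm high; origin under its centre.
- oil: Bystander: small amber bottle, 32 mm across, 70 high; origin under its centre.
Things that resemble listed ones, but are neither listed nor needed, are in the scene too. There is more than one size of the carrier; the one meant has the size given above.

How it is judged (in metres and radians):
On the way, in this order (a step that is already met when the one before it is completed fails the run):
1. the carrier is lifted off the bench (height (world z) of carrier above 0.05 m), for 0.1 s.
2. the tongue is brought over the lip: behind it and higher than its top (z of tongue_tip in the frame of rail above 0.2 m and x of tongue_tip in the frame of rail between 0.002 and 0.016 m and y of tongue_tip in the frame of rail between -0.085 and 0.085 m), for 0.05 s.
At the end, for the whole second after the job is handed in: The carrier hangs released and still at one of the stations, its tongue behind the lip (within the 14 mm channel) with the lower end 168 to 181 mm above the bench (fully home is 176), within 0.25 rad of upright and 0.3 rad of square to the rail (z of tongue_tip in the frame of rail between 0.168 and 0.181 m and x of tongue_tip in the frame of rail between 0.002 and 0.016 m and y of tongue_tip in the frame of rail between -0.085 and 0.085 m and angle between carrier's own z axis and vertical below 0.25 rad and angle between the x axis of carrier and the x axis of rail, either way round below 0.3 rad and linear speed of carrier below 0.02 m/s and contact force between carrier and the fingers below 0.1 N); the robot touches nothing.
It fails at once if the carrier is dropped (falls faster than 0.5 m/s out of the fingers) (contact force between carrier and the fingers below 0.1 N and linear speed of carrier above 0.5 m/s).
It fails at once if the specimen mount, slide box or bottle is moved more than 20 mm (distance of any of mount, slide_box, oil from where it was at the start of the episode above 0.02 m).
It also fails if it takes over 51 s, if anything falls off the work surface, if the arm or the gripper's body presses on something with over 40 N, if the wrist force passes 120 N, or if a joint passes its speed limit or range.

## Working session

There is one attempt and no reset: what is moved stays moved. The work goes in short steps, Python scripts to look and compute and a tool call to move; the robot and the scene stay as the last step left them, time stands still between calls to the robot, and variables do not carry over. Pictures are saved under pics/ and viewed, and the job is handed in when it is done.

Besides the shell and the picture viewer there is one more tool, called after "Call:" in YAML: its name, and indented under it one key for each argument. arm_command: Moves the arm, as the interface text tells. Its arguments: {"type":"object","properties":{"plan":{"type":"array"}},"required":["plan"]}

```bash
mkdir -p pics; ls; python3 - <<'E'
from plant import readout, imaging
import cv2
print(readout.get_obs())
for n in ("scene","side","wrist"):
    im=imaging.capture(n); cv2.imwrite(f"pics/{n}0.png",im); print(n,imaging.get_calibration(n))
E
```

```text
pics
{'time': 0.0, 'joint_positions': array([-1.40301861e+00,  3.42690194e-01,  1.52505771e+00, -4.40331570e-05,
        1.27539550e+00, -1.45980059e-01]), 'dq': array([ 0.00075041,  0.00122151, -0.00052395,  0.00066552, -0.00234354,
       -0.00129072]), 'tau': array([-1.54998645e-03, -4.31246603e+01, -2.44219869e+01,  7.15665333e-02,
        5.59677801e-02, -1.09340010e-04]), 'tool_pos': array([ 161.98004106, -498.94036427,  227.84764829]), 'tcp_rot': array([3.02275801, 1.56924501, 1.76573231]), 'contact_force': array([0.34751955, 1.29343606, 0.72241941]), 'moment': array([0.01315007, 0.01832194, 0.03303878]), 'grip_width': 91.90817681618333}
scene {'fx': 570.9332027877464, 'fy': 570.9332027877464, 'cx': 327.37433136401256, 'cy': 232.170285446795, 'position': array([ 921.16331884, -706.12123031,  716.99731035]), 'rotation': array([ 0.90125393, -0.01209322,  0.51186925])}
side {'fx': 562.2889801432002, 'fy': 562.2889801432002, 'cx': 315.9138054892102, 'cy': 235.39815058075132, 'position': array([282.78342767, 505.23026043, 769.16900618]), 'rotation': array([ 0.80415433,  0.01305377, -2.65973785])}
wrist {'fx': 403.86995770041716, 'fy': 403.86995770041716, 'cx': 317.8278927061874, 'cy': 243.2666962053844, 'mount': array([[-2.68908827e-04,  2.42583705e-01, -9.70130442e-01,
        -1.56131161e+02],
       [-1.49874102e-03,  9.70129289e-01,  2.42583832e-01,
         6.54620020e+01],
       [ 9.99998841e-01,  1.51920722e-03,  1.02693819e-04,
        -1.49173503e-01],
       [ 0.00000000e+00,  0.00000000e+00,  0.00000000e+00,
         1.00000000e+00]])}
```

View pics/scene0.png

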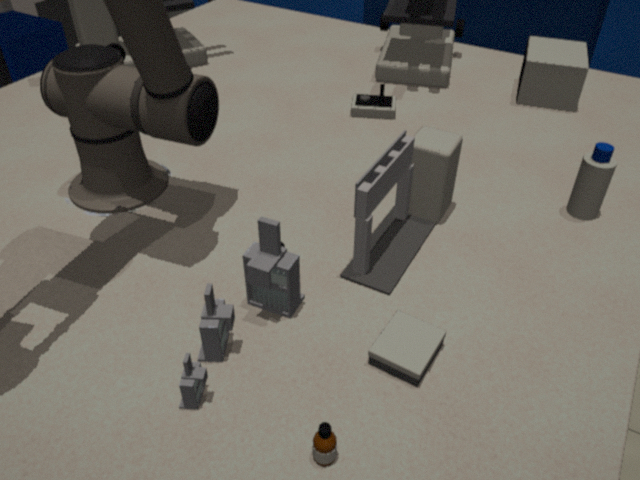

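View pics/side0.png

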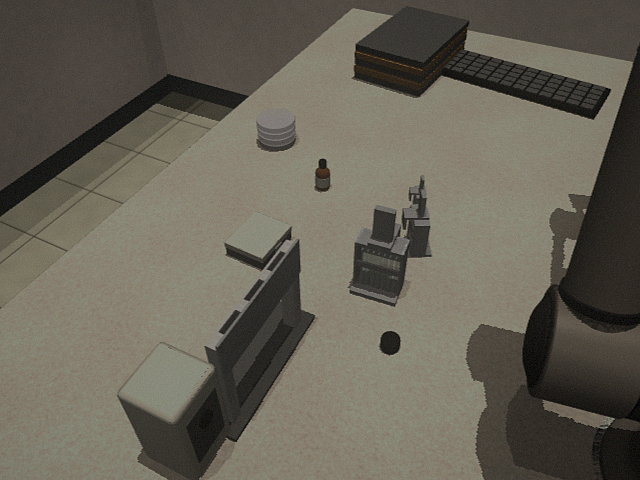

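View pics/wrist0.png

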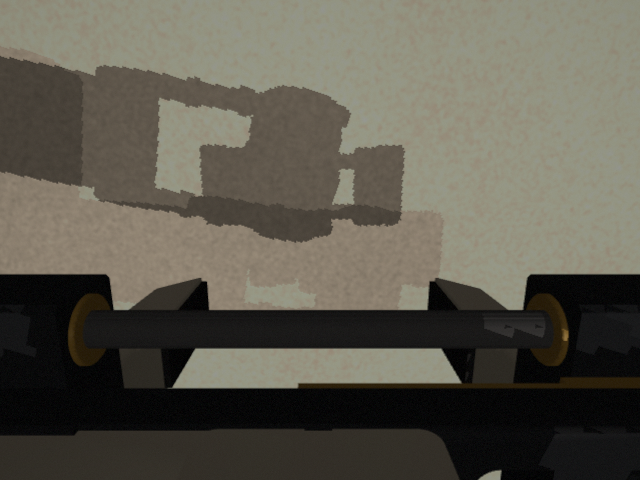

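The scene view shows three carriers: large (270,265), medium (215,325) and small (192,382). The rail is at (385,215), its housing at (435,175), the slide box at (408,347) and the oil bottle at (325,445). The side view shows the mount at (390,342). I'll measure the carriers' heights and enlarge them.

```bash
cat > h.py <<'E'
import numpy as np, cv2
from scipy.spatial.transform import Rotation as R
from plant import imaging, readout
def cam(n,obs=None):
    c=imaging.get_calibration(n)
    if 'mount' in c:
        T=np.eye(4);T[:3,:3]=R.from_euler('xyz',obs['tcp_rot']).as_matrix();T[:3,3]=obs['tool_pos']
        M=T@np.array(c['mount']); return c,M[:3,:3],M[:3,3]
    return c,R.from_euler('xyz',c['rotation']).as_matrix(),np.array(c['position'])
def ray(n,uv,obs=None):
    c,Rm,p=cam(n,obs); d=Rm@np.array([(uv[0]-c['cx'])/c['fx'],-(uv[1]-c['cy'])/c['fy'],-1]); return p,d/np.linalg.norm(d)
def plane(n,uv,z,obs=None):
    p,d=ray(n,uv,obs); return p+d*(z-p[2])/d[2]
def proj(n,P,obs=None):
    c,Rm,p=cam(n,obs); q=Rm.T@(np.array(P,float)-p); return np.array([c['cx']+c['fx']*q[0]/-q[2], c['cy']-c['fy']*q[1]/-q[2]])
def tri(rs):
    A=np.zeros((3,3));b=np.zeros(3)
    for p,d in rs:
        M=np.eye(3)-np.outer(d,d);A+=M;b+=M@p
    X=np.linalg.solve(A,b); return X,[np.linalg.norm((np.eye(3)-np.outer(d,d))@(X-p)) for p,d in rs]
E
python3 - <<'E'
import cv2
s=cv2.imread('pics/scene0.png');d=cv2.imread('pics/side0.png')
def crop(im,x,y,w,h,k,n): cv2.imwrite(n,cv2.convertScaleAbs(cv2.resize(im[y:y+h,x:x+w],None,fx=k,fy=k,interpolation=cv2.INTER_CUBIC),alpha=1.6))
crop(s,170,205,150,210,2.8,'pics/c1.png')
crop(s,335,120,140,180,3.3,'pics/c2.png')
crop(d,330,165,120,190,3.1,'pics/c3.png')
crop(d,110,220,220,260,2.3,'pics/c4.png')
E
```

```text
(no output)
```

View pics/c1.png

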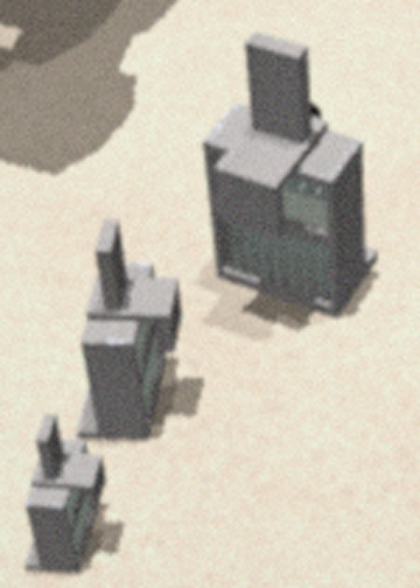

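View pics/c2.png

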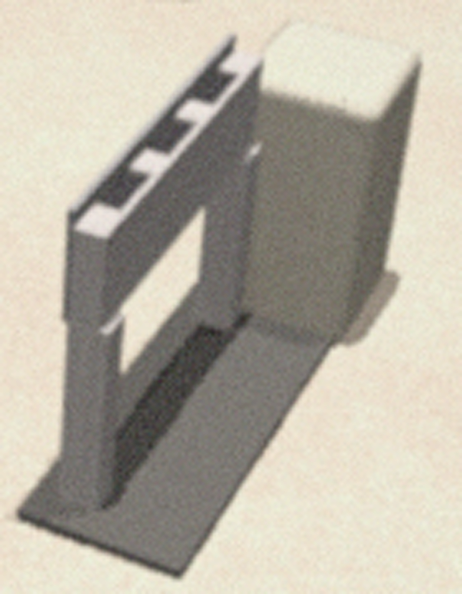

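View pics/c3.png

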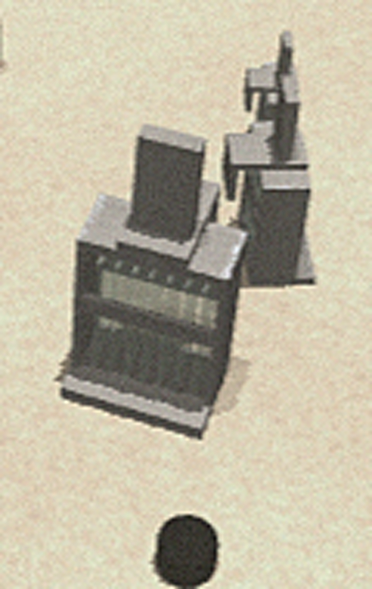

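View pics/c4.png

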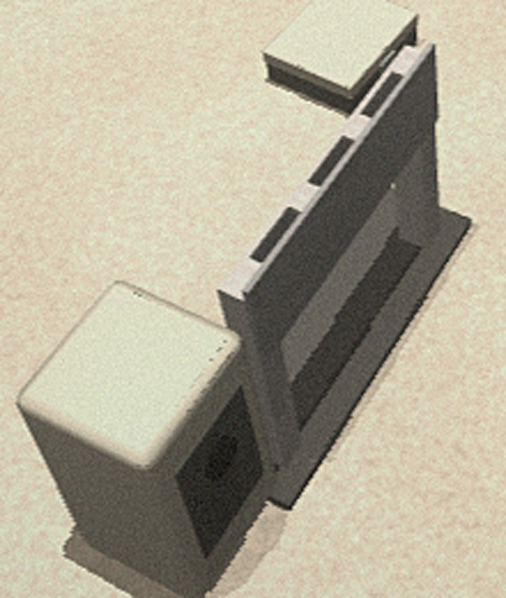

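```bash
python3 - <<'E'
from h import *
S=lambda x,y:(170+x/2.8,205+y/2.8); D=lambda x,y:(330+x/3.1,165+y/3.1)
for n,a,b in (('largeTab',S(278,43),D(172,137)),('medTab',S(107,227),D(289,85)),('smallTab',S(49,419),D(287,37))):
    print(n,tri([ray('scene',a),ray('side',b)]))
# large tab top edge points, z=130 plane
for p in ((248,37),(257,35),(307,46),(305,54),(248,45)): print('S',p,plane('scene',S(*p),130).round(1))
for p in ((138,127),(146,123),(205,143),(203,150),(136,134)): print('D',p,plane('side',D(*p),130).round(1))
# toe bottom front edge side
for p in ((62,392),(202,437)): print('toe',plane('side',D(*p),0).round(1))
for p in ((65,375),(208,410)): print('toetop?',plane('side',D(*p),6).round(1))
# rail: lip ends
A=lambda x,y:(335+x/3.3,120+y/3.3); B=lambda x,y:(110+x/2.3,220+y/2.3)
print('lip -y end',tri([ray('scene',A(70,214)),ray('side',B(433,44))]))
print('lip +y end',tri([ray('scene',A(234,38)),ray('side',B(243,295))]))
print([plane('scene',A(*p),200).round(1) for p in ((70,214),(234,38))],[plane('side',B(*p),200).round(1) for p in ((433,44),(243,295))])
print('base',[plane('scene',A(*p),8).round(1) for p in ((20,514),(180,572),(330,345))],[plane('side',B(*p),8).round(1) for p in ((470,222),(290,505))])
print('mount',plane('side',(390,335),22),'box',plane('side',(260,236),34),'oil',plane('scene',(325,460),0))
E
```

```text
largeTab (array([ 502.55057243, -133.32760108,  181.9068403 ]), [np.float64(0.9553647379721919), np.float64(0.9553647379721966)])
medTab (array([ 477.63837835, -258.55344239,  133.24124342]), [np.float64(0.2555024503523447), np.float64(0.2555024503522754)])
smallTab (array([ 507.63632968, -349.94629306,   93.15072081]), [np.float64(0.5337757348308498), np.float64(0.5337757348308004)])
S (248, 37) [443.9 -81.6 130. ]
S (257, 35) [447.4 -77.2 130. ]
S (307, 46) [479.8 -71.2 130. ]
S (305, 54) [483.1 -78.4 130. ]
S (248, 45) [448.5 -88.3 130. ]
D (138, 127) [ 541.3 -189.8  130. ]
D (146, 123) [ 538.7 -194.9  130. ]
D (205, 143) [ 503. -194.  130.]
D (203, 150) [ 501.8 -188.1  130. ]
D (136, 134) [ 539.9 -183.8  130. ]
toe [540.6 -97.5   0. ]
toe [ 456.6 -103.2   -0. ]
toetop? [ 542.5 -105.2    6. ]
toetop? [ 459.5 -118.1    6. ]
lip -y end (array([584.30811754,   1.56343497, 197.57192159]), [np.float64(0.6077085278623219), np.float64(0.6077085278622741)])
lip +y end (array([582.43892094, 212.80552254, 196.66330697]), [np.float64(0.3994849273734518), np.float64(0.39948492737344143)])
[array([586.4,  -1.4, 200. ]), array([584.9, 207.2, 200. ])] [array([582.5,   3.5, 200. ]), array([580.3, 214.4, 200. ])]
base [array([574.3, -20.1,   8. ]), array([670. , -17.4,   8. ]), array([667.6, 211.6,   8. ])] [array([568.2, -13.4,   8. ]), array([565.3, 231. ,   8. ])]
mount [436.75227849 -26.28947112  22.        ] box [ 738.41178534 -117.68312718   34.        ] oil [ 724.12371227 -344.22013748    0.        ]
```

Triangulated tab tops are 182 mm (large), 133 mm (medium) and 93 mm (small). The carrier is specified as 130 mm, so the medium one at scene (215,325) is the target. Next I'll look at it from above with the wrist camera.

```bash
python3 - <<'E'
from h import *
o=readout.get_obs(); T=R.from_euler('xyz',o['tcp_rot']).as_matrix(); print(T.round(3)); print('cam',cam('wrist',o)[2], cam('wrist',o)[1].round(2))
E
```

```text
[[-0.     0.951  0.309]
 [ 0.001  0.309 -0.951]
 [-1.     0.    -0.001]]
cam [ 224.26312335 -478.8975508   384.19415376] [[ 0.31  0.92  0.23]
 [-0.95  0.3   0.07]
 [-0.   -0.24  0.97]]
```

Call:
arm_command:
  plan:
    - {"tx":-0.7,"ty":3.4,"tz":-1.2,"jaw":1}
    - {"tx":-0.7,"ty":3.4,"tz":-1.2,"jaw":1}
    - {"tx":-0.7,"ty":3.4,"tz":-1.2,"jaw":1}
    - {"tx":-0.7,"ty":3.4,"tz":-1.2,"jaw":1}
    - {"tx":-0.7,"ty":3.4,"tz":-1.2,"jaw":1}
    - {"tx":-0.7,"ty":3.4,"tz":-1.2,"jaw":1}
    - {"tx":-0.7,"ty":3.4,"tz":-1.2,"jaw":1}
    - {"tx":-0.7,"ty":3.4,"tz":-1.2,"jaw":1}
    - {"tx":-0.7,"ty":3.4,"tz":-1.2,"jaw":1}
    - {"tx":-0.7,"ty":3.4,"tz":-1.2,"jaw":1}
    - {"tx":-0.7,"ty":3.4,"tz":-1.2,"jaw":1}
    - {"wx":-0.14,"jaw":1}
    - {"wx":-0.14,"jaw":1}
    - {"wx":-0.14,"jaw":1}
    - {"wx":-0.14,"jaw":1}
    - {"wx":-0.14,"jaw":1}
    - {"wx":-0.14,"jaw":1}
    - {"wx":-0.14,"jaw":1}
    - {"wx":-0.14,"jaw":1}
    - {"wx":-0.14,"jaw":1}

```text
invalid input at $.plan[0]: expected keys tx, ty, tz, wx, wy, wz, jaw
```

```bash
python3 - <<'E'
from h import *
o=readout.get_obs(); im=imaging.capture('wrist'); cv2.imwrite('pics/w1.png',im); np.save('o1.npy',o,allow_pickle=True)
print(o['tool_pos'],R.from_euler('xyz',o['tcp_rot']).as_matrix().round(3),o['time'],o['contact_force'],o['joint_positions'])
E
```

```text
[ 162.01347544 -499.0801642   228.05357987] [[-0.     0.951  0.309]
 [ 0.001  0.309 -0.951]
 [-1.     0.    -0.001]] 0.15 [ 0.53951977 -0.33328235  0.52332055] [-1.40301791e+00  3.42507921e-01  1.52473876e+00 -1.34490853e-05
  1.27541467e+00 -1.45992021e-01]
```

View pics/w1.png

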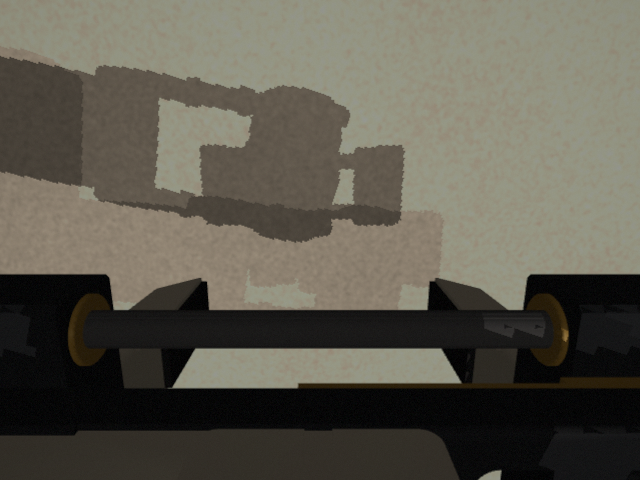

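The call was refused because every key is required, so nothing moved. I'll resend it, aiming about 40 mm short so the gripper doesn't hide the tab.

Call:
arm_command:
  plan:
    - {"tx":-0.7,"ty":3.3,"tz":-0.85,"wx":0,"wy":0,"wz":0,"jaw":1}
    - {"tx":-0.7,"ty":3.3,"tz":-0.85,"wx":0,"wy":0,"wz":0,"jaw":1}
    - {"tx":-0.7,"ty":3.3,"tz":-0.85,"wx":0,"wy":0,"wz":0,"jaw":1}
    - {"tx":-0.7,"ty":3.3,"tz":-0.85,"wx":0,"wy":0,"wz":0,"jaw":1}
    - {"tx":-0.7,"ty":3.3,"tz":-0.85,"wx":0,"wy":0,"wz":0,"jaw":1}
    - {"tx":-0.7,"ty":3.3,"tz":-0.85,"wx":0,"wy":0,"wz":0,"jaw":1}
    - {"tx":-0.7,"ty":3.3,"tz":-0.85,"wx":0,"wy":0,"wz":0,"jaw":1}
    - {"tx":-0.7,"ty":3.3,"tz":-0.85,"wx":0,"wy":0,"wz":0,"jaw":1}
    - {"tx":-0.7,"ty":3.3,"tz":-0.85,"wx":0,"wy":0,"wz":0,"jaw":1}
    - {"tx":-0.7,"ty":3.3,"tz":-0.85,"wx":0,"wy":0,"wz":0,"jaw":1}
    - {"tx":-0.7,"ty":3.3,"tz":-0.85,"wx":0,"wy":0,"wz":0,"jaw":1}
    - {"tx":0,"ty":0,"tz":0,"wx":-0.14,"wy":0,"wz":0,"jaw":1}
    - {"tx":0,"ty":0,"tz":0,"wx":-0.14,"wy":0,"wz":0,"jaw":1}
    - {"tx":0,"ty":0,"tz":0,"wx":-0.14,"wy":0,"wz":0,"jaw":1}
    - {"tx":0,"ty":0,"tz":0,"wx":-0.14,"wy":0,"wz":0,"jaw":1}
    - {"tx":0,"ty":0,"tz":0,"wx":-0.14,"wy":0,"wz":0,"jaw":1}
    - {"tx":0,"ty":0,"tz":0,"wx":-0.14,"wy":0,"wz":0,"jaw":1}
    - {"tx":0,"ty":0,"tz":0,"wx":-0.14,"wy":0,"wz":0,"jaw":1}
    - {"tx":0,"ty":0,"tz":0,"wx":-0.14,"wy":0,"wz":0,"jaw":1}
    - {"tx":0,"ty":0,"tz":0,"wx":-0.14,"wy":0,"wz":0,"jaw":1}

```text
time: 2.2
tool_pos: [478.4, -298.3, 305.2]
tcp_rot: [2.516, 1.57, 2.524]
contact_force: [-0.3, 0.1, 0.1]
grip_width: 91.7
```

```bash
python3 - <<'E'
from h import *
o=readout.get_obs(); im=imaging.capture('wrist'); cv2.imwrite('pics/w2.png',im); np.save('o2.npy',o,allow_pickle=True)
print(o['tool_pos'],R.from_euler('xyz',o['tcp_rot']).as_matrix().round(3),o['time'],o['contact_force'],o['joint_positions'])
E
```

```text
[ 478.40711656 -298.29287489  305.24029296] [[-0.    -0.009  1.   ]
 [ 0.     1.     0.009]
 [-1.     0.    -0.   ]] 2.2 [-0.34362406  0.09077794  0.14801544] [-6.93436796e-01  3.70716288e-01  1.27075984e+00 -4.14688841e-05
  1.50065788e+00 -7.02212771e-01]
```

View pics/w2.png

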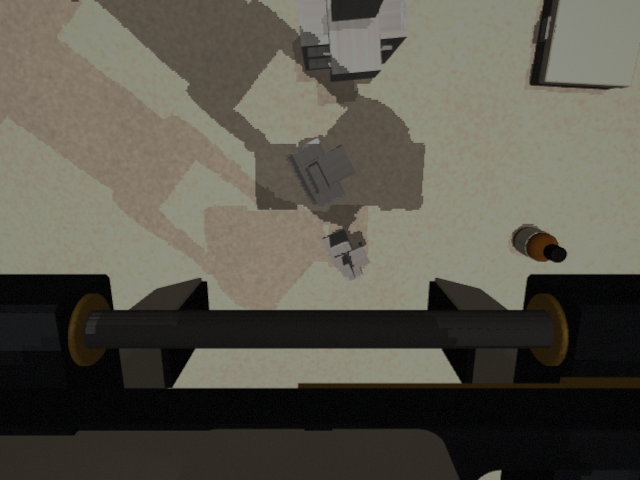

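```bash
python3 - <<'E'
import cv2
im=cv2.imread('pics/w2.png')[125:215,275:370]
cv2.imwrite('pics/w2c.png',cv2.convertScaleAbs(cv2.resize(im,None,fx=6,fy=6,interpolation=cv2.INTER_CUBIC),alpha=2.2))
E
```

```text
(no output)
```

View pics/w2c.png

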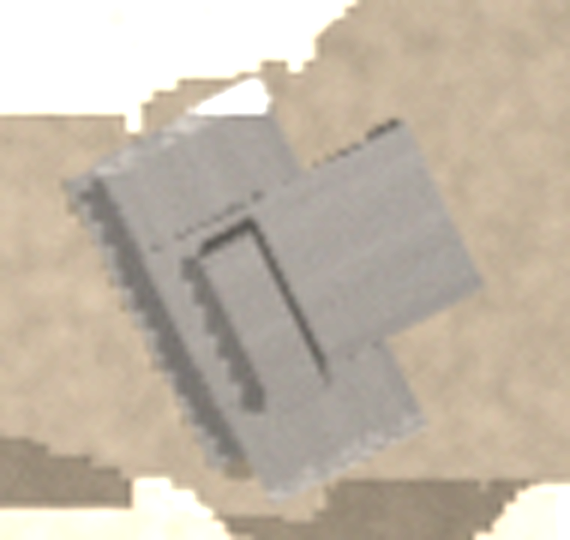

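```bash
python3 - <<'E'
from h import *
o=np.load('o2.npy',allow_pickle=True).item()
W=lambda x,y:(275+(x+.5)/6-.5,125+(y+.5)/6-.5)
f=lambda p,z:plane('wrist',W(*p),z,o)
a,b=f((402,122),85),f((485,285),85); print('arm end',a,b,np.linalg.norm(a-b)); d=a-b; print('yaw',np.degrees(np.arctan2(-d[0],d[1])))
t=[f(p,130) for p in ((205,258),(250,232),(323,382),(264,410))]
print(np.round(t,1),'c',np.mean(t,0)); d=t[1]-t[2];print(np.degrees(np.arctan2(-d[0],d[1])),np.linalg.norm(d)); d=t[0]-t[3];print(np.degrees(np.arctan2(-d[0],d[1])))
# cage top corners
c=[f(p,80) for p in ((268,110),(425,422),(270,495),(95,182))];print(np.round(c,1)); 
d=c[0]-c[1];print(np.degrees(np.arctan2(-d[0],d[1])),np.linalg.norm(d))
print('c cage',np.mean(c,0))
m=(a+b)/2
for y in (24,26,28): 
  y=np.radians(y);print('origin from arm end',m[:2]-31*np.array([np.cos(y),np.sin(y)]))
E
```

```text
arm end [ 500.10526528 -235.50257765   85.        ] [ 513.36385074 -259.7011862    85.        ] 27.592802399428066
yaw 28.718640403981148
[[ 471.3 -253.2  130. ]
 [ 477.3 -249.7  130. ]
 [ 487.4 -269.7  130. ]
 [ 479.4 -273.6  130. ]] c [ 478.8646694  -261.52354751  130.        ]
26.729382787172298 22.412566969501317
21.655602594857456
[[ 479.9 -233.9   80. ]
 [ 505.  -281.4   80. ]
 [ 480.7 -293.2   80. ]
 [ 453.4 -244.8   80. ]]
27.862791495069086 53.763948790696524
c cage [ 479.74363263 -263.35042666   80.        ]
origin from arm end [ 478.41464882 -260.21071786]
origin from arm end [ 478.87194258 -261.19138747]
origin from arm end [ 479.36318263 -262.15550037]
```

The crop gives the arm end as 27.6 mm wide (28 specified). The carrier origin is about (479,-261.5) and its yaw about +28°, so I'll rotate, centre, descend and grip.

Call:
arm_command:
  plan:
    - {"tx":0,"ty":1.9,"tz":0.05,"wx":-0.12,"wy":0,"wz":0,"jaw":1}
    - {"tx":0,"ty":1.8,"tz":0.2,"wx":-0.12,"wy":0,"wz":0,"jaw":1}
    - {"tx":0,"ty":0,"tz":0,"wx":-0.12,"wy":0,"wz":0,"jaw":1}
    - {"tx":0,"ty":0,"tz":0,"wx":-0.12,"wy":0,"wz":0,"jaw":1}
    - {"tx":4,"ty":0,"tz":0,"wx":0,"wy":0,"wz":0,"jaw":1}
    - {"tx":4,"ty":0,"tz":0,"wx":0,"wy":0,"wz":0,"jaw":1}
    - {"tx":0,"ty":0,"tz":0,"wx":0,"wy":0,"wz":0,"jaw":1}

```text
time: 2.95
tool_pos: [476.2, -259.4, 220.6]
tcp_rot: [2.027, 1.56, 2.508]
contact_force: [-0.3, -0.2, 0.2]
grip_width: 91.9
```

```bash
python3 - <<'E'
from h import *
o=readout.get_obs(); im=imaging.capture('wrist'); cv2.imwrite('pics/w3.png',im); np.save('o3.npy',o,allow_pickle=True)
print(o['tool_pos'],R.from_euler('xyz',o['tcp_rot']).as_matrix().round(3),o['time'],o['contact_force'])
print(proj('wrist',(479,-261.5,130),o))
E
```

```text
[ 476.18849434 -259.39645359  220.57496233] [[-0.009 -0.462  0.887]
 [ 0.006  0.887  0.462]
 [-1.     0.01  -0.005]] 2.95 [-0.32466437 -0.20296647  0.21571655]
[320.13467861 254.23346671]
```

View pics/w3.png

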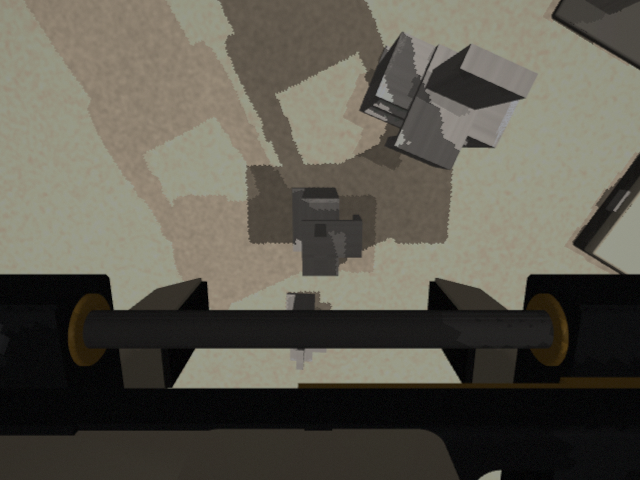

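The target, at (325,235), now lies square to the jaws and the predicted tab point falls on it. I'll descend with a small correction and grip.

Call:
arm_command:
  plan:
    - {"tx":2.7,"ty":-0.3,"tz":0.15,"wx":0,"wy":0,"wz":0,"jaw":1}
    - {"tx":2.7,"ty":0,"tz":0,"wx":0,"wy":0,"wz":0,"jaw":1}
    - {"tx":2.7,"ty":0,"tz":0,"wx":0,"wy":0,"wz":0,"jaw":1}
    - {"tx":2.5,"ty":0,"tz":0,"wx":0,"wy":0,"wz":0,"jaw":1}
    - {"tx":0,"ty":0,"tz":0,"wx":0,"wy":0,"wz":0,"jaw":1}
    - {"tx":0,"ty":0,"tz":0,"wx":0,"wy":0,"wz":0,"jaw":1}

```text
time: 3.6
tool_pos: [482.6, -264.1, 121.6]
tcp_rot: [-1.147, 1.568, -0.665]
contact_force: [-0.3, -0.5, -0.1]
grip_width: 91.7
```

```bash
python3 - <<'E'
from h import *
o=readout.get_obs(); im=imaging.capture('side')
d=im[130:260,350:480]; cv2.imwrite('pics/s4.png',cv2.convertScaleAbs(cv2.resize(d,None,fx=4.5,fy=4.5,interpolation=cv2.INTER_CUBIC),alpha=1.6))
print(o['tool_pos'],R.from_euler('xyz',o['tcp_rot']).as_matrix().round(3),o['time'],o['contact_force'])
E
```

```text
[ 482.55055114 -264.10653124  121.56974303] [[ 0.002 -0.464  0.886]
 [-0.002  0.886  0.464]
 [-1.    -0.002  0.001]] 3.6 [-0.26240432 -0.45179533 -0.14282   ]
```

View pics/s4.png

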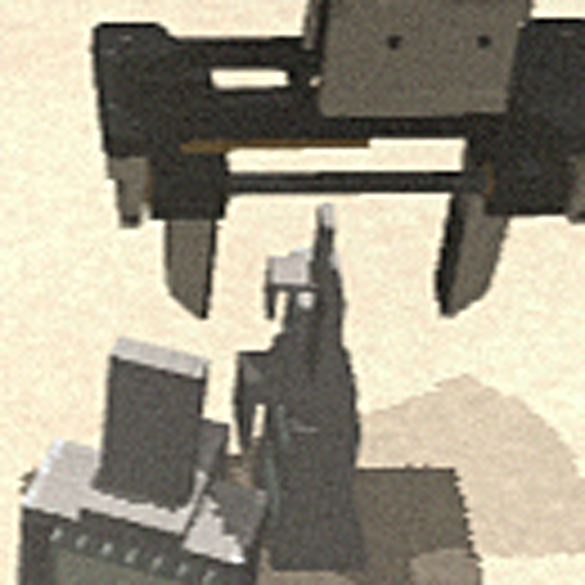

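Call:
arm_command:
  plan:
    - {"tx":0.65,"ty":0.4,"tz":-0.15,"wx":0,"wy":0,"wz":0,"jaw":1}
    - {"tx":0,"ty":0,"tz":0,"wx":0,"wy":0,"wz":0,"jaw":1}
    - {"tx":0,"ty":0,"tz":0,"wx":0,"wy":0,"wz":0,"jaw":-1}
    - {"tx":0,"ty":0,"tz":0,"wx":0,"wy":0,"wz":0,"jaw":-1}
    - {"tx":0,"ty":0,"tz":0,"wx":0,"wy":0,"wz":0,"jaw":-1}
    - {"tx":0,"ty":0,"tz":0,"wx":0,"wy":0,"wz":0,"jaw":-1}
    - {"tx":0,"ty":0,"tz":0,"wx":0,"wy":0,"wz":0,"jaw":-1}
    - {"tx":0,"ty":0,"tz":0,"wx":0,"wy":0,"wz":0,"jaw":-1}
    - {"tx":0,"ty":0,"tz":0,"wx":0,"wy":0,"wz":0,"jaw":-1}

```text
time: 4.55
tool_pos: [478.2, -260.4, 113.0]
tcp_rot: [-2.991, 1.571, -2.508]
contact_force: [0.6, 0.2, 0.4]
grip_width: 40.3
```

Call:
arm_command:
  plan:
    - {"tx":0,"ty":0,"tz":0,"wx":0,"wy":0,"wz":0,"jaw":-1}
    - {"tx":0,"ty":0,"tz":0,"wx":0,"wy":0,"wz":0,"jaw":-1}
    - {"tx":0,"ty":0,"tz":0,"wx":0,"wy":0,"wz":0,"jaw":-1}
    - {"tx":0,"ty":0,"tz":0,"wx":0,"wy":0,"wz":0,"jaw":-1}
    - {"tx":0,"ty":0,"tz":0,"wx":0,"wy":0,"wz":0,"jaw":-1}
    - {"tx":0,"ty":0,"tz":0,"wx":0,"wy":0,"wz":0,"jaw":-1}

```text
time: 5.15
tool_pos: [478.1, -260.5, 113.0]
tcp_rot: [-2.985, 1.571, -2.502]
contact_force: [0.0, 0.6, 0.5]
grip_width: 7.8
```

The jaws stopped at 7.8 mm on the 8 mm tab, so I'll lift.

Call:
arm_command:
  plan:
    - {"tx":-0.8,"ty":0,"tz":0,"wx":0,"wy":0,"wz":0,"jaw":-1}
    - {"tx":-1.7,"ty":0,"tz":0,"wx":0,"wy":0,"wz":0,"jaw":-1}
    - {"tx":-3,"ty":0,"tz":0,"wx":0,"wy":0,"wz":0,"jaw":-1}
    - {"tx":-4,"ty":0,"tz":0,"wx":0,"wy":0,"wz":0,"jaw":-1}
    - {"tx":-4,"ty":0,"tz":0,"wx":0,"wy":0,"wz":0,"jaw":-1}
    - {"tx":-4,"ty":0,"tz":0,"wx":0,"wy":0,"wz":0,"jaw":-1}
    - {"tx":-3,"ty":0,"tz":0,"wx":0,"wy":0,"wz":0,"jaw":-1}
    - {"tx":-1,"ty":0,"tz":0,"wx":0,"wy":0,"wz":0,"jaw":-1}
    - {"tx":0,"ty":0,"tz":0,"wx":0.1,"wy":0,"wz":0,"jaw":-1}
    - {"tx":0,"ty":0,"tz":0,"wx":0.12,"wy":0,"wz":0,"jaw":-1}
    - {"tx":0,"ty":0,"tz":0,"wx":0.12,"wy":0,"wz":0,"jaw":-1}
    - {"tx":0,"ty":0,"tz":0,"wx":0.12,"wy":0,"wz":0,"jaw":-1}
    - {"tx":0,"ty":0,"tz":0,"wx":0.03,"wy":0,"wz":0,"jaw":-1}
    - {"tx":0,"ty":0,"tz":0,"wx":0,"wy":0,"wz":0,"jaw":-1}
    - {"tx":0,"ty":0,"tz":0,"wx":0,"wy":0,"wz":0,"jaw":-1}

```text
time: 6.65
tool_pos: [478.0, -260.2, 327.0]
tcp_rot: [2.516, 1.569, 2.51]
contact_force: [-0.4, -0.3, -3.3]
grip_width: 7.9
```

```bash
python3 - <<'E'
from h import *
o=readout.get_obs(); im=imaging.capture('side'); cv2.imwrite('pics/s5.png',im)
w=imaging.capture('wrist'); cv2.imwrite('pics/w5.png',w); np.save('o5.npy',o,allow_pickle=True)
print(o['tool_pos'],R.from_euler('xyz',o['tcp_rot']).as_matrix().round(3),o['time'],o['contact_force'],o['grip_width'])
E
```

```text
[ 477.98962598 -260.16092577  327.04345194] [[-0.001  0.006  1.   ]
 [ 0.001  1.    -0.006]
 [-1.     0.001 -0.001]] 6.65 [-0.37520553 -0.28266302 -3.3330226 ] 7.929202593621562
```

View pics/s5.png

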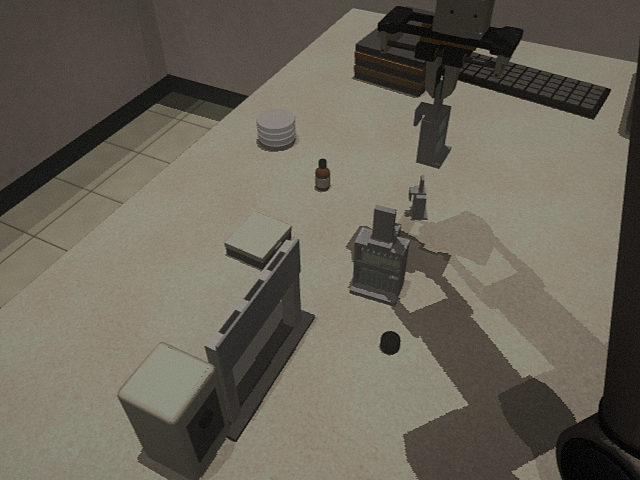

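View pics/w5.png

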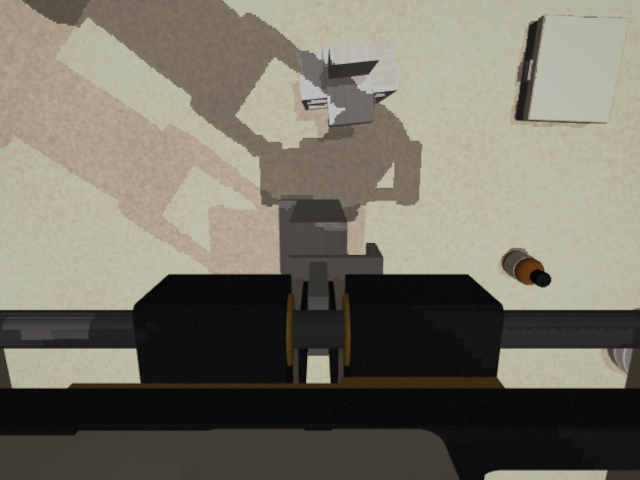

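The carrier is held upright and reads 3.3 N. I'll move it toward the rail and look at the rail with the wrist camera.

Call:
arm_command:
  plan:
    - {"tx":-0.5,"ty":1,"tz":0.3,"wx":0,"wy":0,"wz":0,"jaw":-1}
    - {"tx":-0.5,"ty":2,"tz":0.6,"wx":0,"wy":0,"wz":0,"jaw":-1}
    - {"tx":-0.5,"ty":3,"tz":0.8,"wx":0,"wy":0,"wz":0,"jaw":-1}
    - {"tx":-0.5,"ty":3,"tz":0.8,"wx":0,"wy":0,"wz":0,"jaw":-1}
    - {"tx":-0.5,"ty":3,"tz":0.8,"wx":0,"wy":0,"wz":0,"jaw":-1}
    - {"tx":-0.5,"ty":3,"tz":0.8,"wx":0,"wy":0,"wz":0,"jaw":-1}
    - {"tx":-0.5,"ty":3,"tz":0.8,"wx":0,"wy":0,"wz":0,"jaw":-1}
    - {"tx":-0.5,"ty":3,"tz":0.8,"wx":0,"wy":0,"wz":0,"jaw":-1}
    - {"tx":0,"ty":2,"tz":0.6,"wx":0,"wy":0,"wz":0,"jaw":-1}
    - {"tx":0,"ty":1,"tz":0.4,"wx":0,"wy":0,"wz":0,"jaw":-1}
    - {"tx":0,"ty":0,"tz":0,"wx":0,"wy":0,"wz":0,"jaw":-1}
    - {"tx":0,"ty":0,"tz":0,"wx":0,"wy":0,"wz":0,"jaw":-1}
    - {"tx":0,"ty":0,"tz":0,"wx":0,"wy":0,"wz":0,"jaw":-1}

```text
time: 8.05
tool_pos: [546.7, -21.9, 367.9]
tcp_rot: [-2.228, 1.57, -2.236]
contact_force: [0.5, 0.3, -3.3]
grip_width: 7.9
```

```bash
python3 - <<'E'
from h import *
o=readout.get_obs(); np.save('o6.npy',o,allow_pickle=True)
w=imaging.capture('wrist'); cv2.imwrite('pics/w6.png',cv2.convertScaleAbs(w,alpha=1.6))
print(o['tool_pos'],R.from_euler('xyz',o['tcp_rot']).as_matrix().round(4),o['time'],o['contact_force'],o['grip_width'])
E
```

```text
[546.69548701 -21.86966732 367.93217159] [[-4.0e-04  8.3e-03  1.0e+00]
 [-5.0e-04  1.0e+00 -8.3e-03]
 [-1.0e+00 -5.0e-04 -4.0e-04]] 8.05 [ 0.53371188  0.25738374 -3.34826013] 7.927479435856894
```

View pics/w6.png

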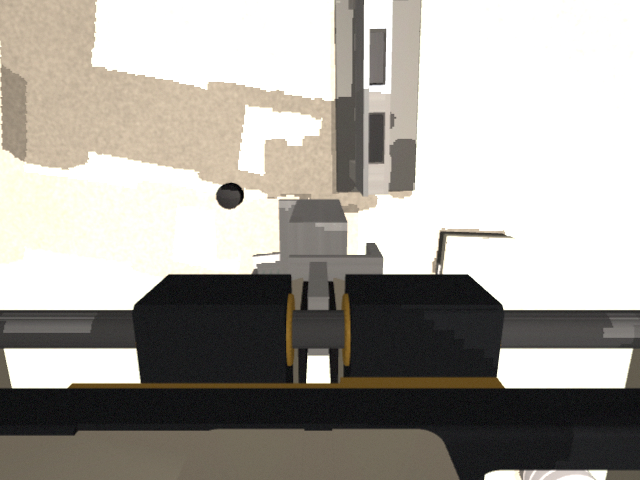

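```bash
python3 - <<'E'
import cv2
im=cv2.imread('pics/w6.png')[0:200,325:425]
im=cv2.convertScaleAbs(im,alpha=.75)
cv2.imwrite('pics/w6c.png',cv2.resize(im,None,fx=3,fy=3,interpolation=cv2.INTER_CUBIC))
E
```

```text
(no output)
```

View pics/w6c.png

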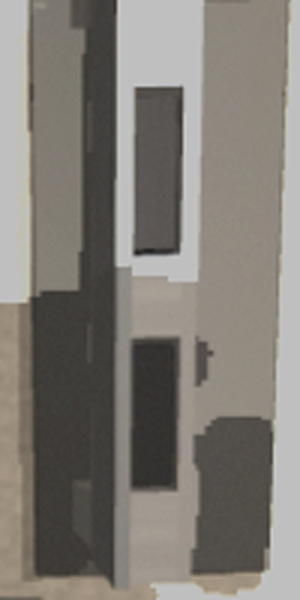

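```bash
python3 - <<'E'
from h import *
o=np.load('o6.npy',allow_pickle=True).item()
W=lambda x,y:(325+(x+.5)/3-.5,(y+.5)/3-.5)
f=lambda p,z:plane('wrist',W(*p),z,o).round(1)
print('lip near end',f((114,587),200),f((129,587),200))
print('lip at y~300',f((116,300),200),f((131,300),200)); print('lip far',f((117,60),200))
print('pocket1',[f(p,190) for p in ((133,338),(178,338),(133,490),(178,490))])
print('pocket2',[f(p,190) for p in ((135,88),(183,88),(133,252),(180,252))])
print('wall outer',f((192,560),190),f((204,20),190))
E
```

```text
lip near end [583.5   1.3 200. ] [587.5   1.3 200. ]
lip at y~300 [582.7  74.1 200. ] [586.5  74.1 200. ]
lip far [582.  129.1 200. ]
pocket1 [array([588.5,  65.5, 190. ]), array([600.3,  65.4, 190. ]), array([589.3,  26.3, 190. ]), array([601.5,  26.2, 190. ])]
pocket2 [array([587.7, 125.3, 190. ]), array([599.8, 125.2, 190. ]), array([588. ,  86.7, 190. ]), array([600.2,  86.6, 190. ])]
wall outer [605.9   7.2 190. ] [604.5 140.5 190. ]
```

The wrist view gives the lip at x≈585, rail yaw ≈ +0.01, pocket 1 centre at y≈46 and pocket 2 at y≈106. I'll hover the tongue over station 1.

Call:
arm_command:
  plan:
    - {"tx":0,"ty":1.5,"tz":0.4,"wx":-0.02,"wy":0,"wz":0,"jaw":-1}
    - {"tx":0,"ty":2.5,"tz":0.6,"wx":0,"wy":0,"wz":0,"jaw":-1}
    - {"tx":0,"ty":2,"tz":0.6,"wx":0,"wy":0,"wz":0,"jaw":-1}
    - {"tx":1,"ty":0.9,"tz":0.2,"wx":0,"wy":0,"wz":0,"jaw":-1}
    - {"tx":2,"ty":0,"tz":0,"wx":0,"wy":0,"wz":0,"jaw":-1}
    - {"tx":2.5,"ty":0,"tz":0,"wx":0,"wy":0,"wz":0,"jaw":-1}
    - {"tx":2,"ty":0,"tz":0,"wx":0,"wy":0,"wz":0,"jaw":-1}
    - {"tx":1,"ty":0,"tz":0,"wx":0,"wy":0,"wz":0,"jaw":-1}
    - {"tx":0.5,"ty":0,"tz":0,"wx":0,"wy":0,"wz":0,"jaw":-1}
    - {"tx":0,"ty":0,"tz":0,"wx":0,"wy":0,"wz":0,"jaw":-1}
    - {"tx":0,"ty":0,"tz":0,"wx":0,"wy":0,"wz":0,"jaw":-1}

```text
time: 9.2
tool_pos: [564.8, 48.2, 278.9]
tcp_rot: [-0.126, 1.569, -0.113]
contact_force: [0.2, 0.6, -2.4]
grip_width: 7.6
```

```bash
cat > look.py <<'E'
import sys
from h import *
n=sys.argv[1]
o=readout.get_obs(); np.save(f'o{n}.npy',o,allow_pickle=True)
d=imaging.capture('side'); s=imaging.capture('scene')
g=lambda im,x,y,w,h:cv2.convertScaleAbs(cv2.resize(im[y:y+h,x:x+w],(int(w*400/w),int(h*400/w)),interpolation=cv2.INTER_CUBIC),alpha=1.6)
a=g(d,200,180,120,150);b=g(s,340,80,120,150)
cv2.imwrite(f'pics/l{n}.png',np.hstack([a,b]))
print(o['tool_pos'].round(1),R.from_euler('xyz',o['tcp_rot']).as_matrix().round(4).tolist(),o['time'],o['contact_force'].round(2),o['grip_width'])
E
python3 look.py 7
```

```text
[564.8  48.2 278.9] [[0.0017, -0.0129, 0.9999], [-0.0002, 0.9999, 0.0129], [-1.0, -0.0002, 0.0017]] 9.2 [ 0.17  0.61 -2.42] 7.570367413485393
```

View pics/l7.png

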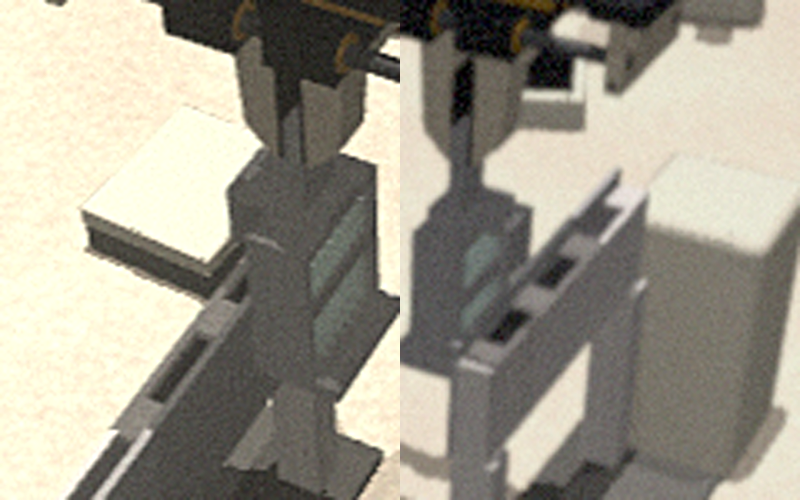

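```bash
python3 - <<'E'
from h import *
o=np.load('o7.npy',allow_pickle=True).item()
t=o['tool_pos'];T=R.from_euler('xyz',o['tcp_rot']).as_matrix()
# carrier axes: x=tool z, y=tool y, z=-tool x ; origin = TCP +113 along tool x
def C(p): return t+T@np.array([113-p[2],p[1]-1,p[0]])
cr=cv2.imread('pics/l7.png')
for P in ((31,14,85),(31,-14,85),(31,14,56),(31,-14,56),(14,30,80),(14,-30,80),(14,30,0),(14,-30,0),(-26,30,0),(-26,-30,0)):
    a=(proj('side',C(P))-[200,180])*400/120; b=(proj('scene',C(P))-[340,80])*400/120+[400,0]
    for q in (a,b): cv2.circle(cr,tuple(int(v) for v in q),3,(0,0,255),-1)
cv2.imwrite('pics/l7p.png',cr)
E
```

```text
(no output)
```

View pics/l7p.png

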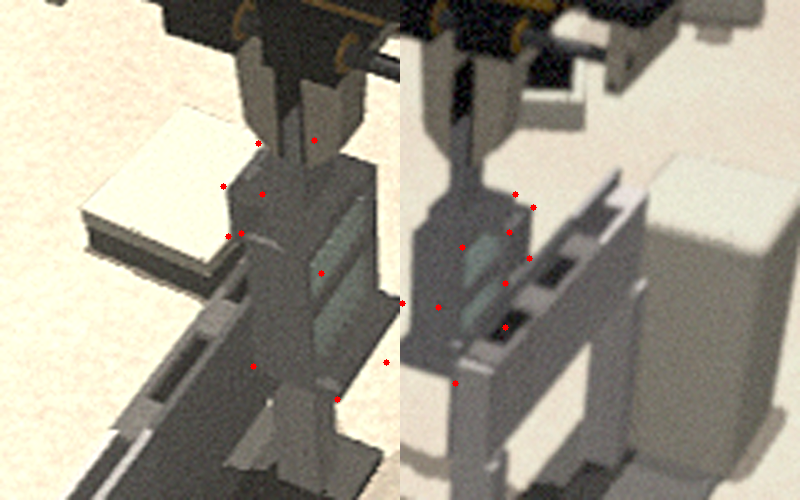

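The predicted arm-end corners agree with both views to about 2–3 mm, with the same bias as the side camera's rail estimate. I'll lower the tongue to just above the plunger.

Call:
arm_command:
  plan:
    - {"tx":0.5,"ty":-0.1,"tz":0.05,"wx":0,"wy":0,"wz":0,"jaw":-1}
    - {"tx":1,"ty":0,"tz":0,"wx":0,"wy":0,"wz":0,"jaw":-1}
    - {"tx":0.5,"ty":0,"tz":0,"wx":0,"wy":0,"wz":0,"jaw":-1}
    - {"tx":0,"ty":0,"tz":0,"wx":0,"wy":0,"wz":0,"jaw":-1}
    - {"tx":0,"ty":0,"tz":0,"wx":0,"wy":0,"wz":0,"jaw":-1}
    - {"tx":0,"ty":0,"tz":0,"wx":0,"wy":0,"wz":0,"jaw":-1}

```text
time: 9.9
tool_pos: [565.0, 47.3, 258.2]
tcp_rot: [-0.248, 1.57, -0.235]
contact_force: [-0.1, -0.0, -2.4]
grip_width: 7.9
```

```bash
python3 look.py 8
```

```text
[565.   47.3 258.2] [[0.0006, -0.013, 0.9999], [-0.0001, 0.9999, 0.013], [-1.0, -0.0001, 0.0006]] 9.9 [-0.11 -0.   -2.36] 7.9457000827074395
```

View pics/l8.png

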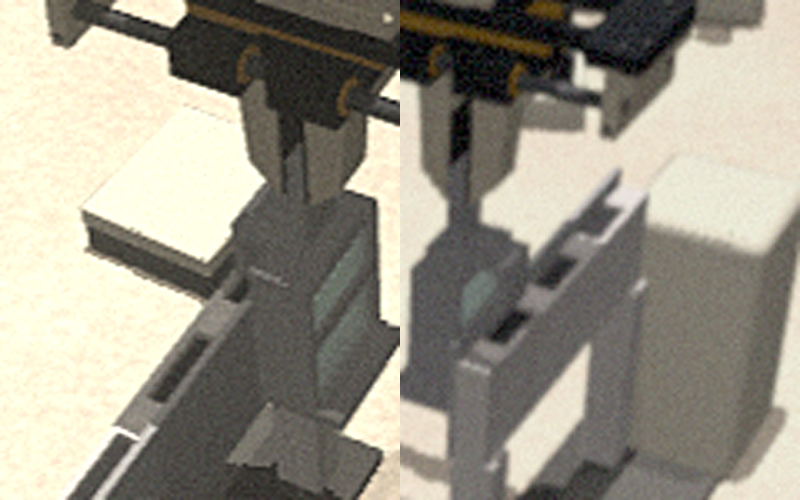

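Call:
arm_command:
  plan:
    - {"tx":0.4,"ty":-0.05,"tz":0.03,"wx":0,"wy":0,"wz":0,"jaw":-1}
    - {"tx":0.3,"ty":0,"tz":0,"wx":0,"wy":0,"wz":0,"jaw":-1}
    - {"tx":0.3,"ty":0,"tz":0,"wx":0,"wy":0,"wz":0,"jaw":-1}
    - {"tx":0.2,"ty":0,"tz":0,"wx":0,"wy":0,"wz":0,"jaw":-1}
    - {"tx":0,"ty":0,"tz":0,"wx":0,"wy":0,"wz":0,"jaw":-1}
    - {"tx":0,"ty":0,"tz":0,"wx":0,"wy":0,"wz":0,"jaw":-1}

```text
time: 10.6
tool_pos: [565.2, 46.8, 246.0]
tcp_rot: [-1.834, 1.571, -1.821]
contact_force: [-0.3, 0.8, -2.3]
grip_width: 7.5
```

Call:
arm_command:
  plan:
    - {"tx":0.2,"ty":0,"tz":0,"wx":0,"wy":0,"wz":0,"jaw":-1}
    - {"tx":0.2,"ty":0,"tz":0,"wx":0,"wy":0,"wz":0,"jaw":-1}
    - {"tx":0,"ty":0,"tz":0,"wx":0,"wy":0,"wz":0,"jaw":-1}
    - {"tx":0,"ty":0,"tz":0,"wx":0,"wy":0,"wz":0,"jaw":-1}

```text
time: 11.0
tool_pos: [565.3, 46.8, 244.2]
tcp_rot: [-0.13, 1.568, -0.117]
contact_force: [-4.2, -0.1, 9.0]
grip_width: 7.6
```

Call:
arm_command:
  plan:
    - {"tx":0.2,"ty":0,"tz":0,"wx":0,"wy":0,"wz":0,"jaw":-1}
    - {"tx":0.1,"ty":0,"tz":0,"wx":0,"wy":0,"wz":0,"jaw":-1}
    - {"tx":0,"ty":0,"tz":0,"wx":0,"wy":0,"wz":0,"jaw":-1}

```text
time: 11.3
tool_pos: [565.3, 46.8, 241.3]
tcp_rot: [-0.133, 1.568, -0.12]
contact_force: [-4.7, 0.7, 11.0]
grip_width: 8.0
```

Station 1 pushes back at 11–13 N like a spring, so it is locked. I'll try station 2.

Call:
arm_command:
  plan:
    - {"tx":-1,"ty":0,"tz":0,"wx":0,"wy":0,"wz":0,"jaw":-1}
    - {"tx":-1,"ty":0,"tz":0,"wx":0,"wy":0,"wz":0,"jaw":-1}
    - {"tx":0,"ty":0.5,"tz":0,"wx":0,"wy":0,"wz":0,"jaw":-1}
    - {"tx":0,"ty":1.5,"tz":0,"wx":0,"wy":0,"wz":0,"jaw":-1}
    - {"tx":0,"ty":2,"tz":0,"wx":0,"wy":0,"wz":0,"jaw":-1}
    - {"tx":0,"ty":1.5,"tz":0,"wx":0,"wy":0,"wz":0,"jaw":-1}
    - {"tx":0,"ty":0.5,"tz":0,"wx":0,"wy":0,"wz":0,"jaw":-1}
    - {"tx":0,"ty":0,"tz":0,"wx":0,"wy":0,"wz":0,"jaw":-1}
    - {"tx":0.3,"ty":0,"tz":0,"wx":0,"wy":0,"wz":0,"jaw":-1}
    - {"tx":0.3,"ty":0,"tz":0,"wx":0,"wy":0,"wz":0,"jaw":-1}
    - {"tx":0.3,"ty":0,"tz":0,"wx":0,"wy":0,"wz":0,"jaw":-1}
    - {"tx":0,"ty":0,"tz":0,"wx":0,"wy":0,"wz":0,"jaw":-1}
    - {"tx":0,"ty":0,"tz":0,"wx":0,"wy":0,"wz":0,"jaw":-1}

```text
time: 12.6
tool_pos: [564.4, 106.5, 249.9]
tcp_rot: [-2.687, 1.571, -2.674]
contact_force: [0.2, -0.2, -2.6]
grip_width: 7.5
```

Call:
arm_command:
  plan:
    - {"tx":0.3,"ty":0.05,"tz":0,"wx":0,"wy":0,"wz":0,"jaw":-1}
    - {"tx":0.2,"ty":0,"tz":0,"wx":0,"wy":0,"wz":0,"jaw":-1}
    - {"tx":0.2,"ty":0,"tz":0,"wx":0,"wy":0,"wz":0,"jaw":-1}
    - {"tx":0,"ty":0,"tz":0,"wx":0,"wy":0,"wz":0,"jaw":-1}
    - {"tx":0,"ty":0,"tz":0,"wx":0,"wy":0,"wz":0,"jaw":-1}

```text
time: 13.1
tool_pos: [564.3, 107.3, 243.0]
tcp_rot: [-2.559, 1.571, -2.545]
contact_force: [-0.7, 1.1, -2.0]
grip_width: 7.7
```

Call:
arm_command:
  plan:
    - {"tx":0.2,"ty":0,"tz":0,"wx":0,"wy":0,"wz":0,"jaw":-1}
    - {"tx":0.2,"ty":0,"tz":0,"wx":0,"wy":0,"wz":0,"jaw":-1}
    - {"tx":0,"ty":0,"tz":0,"wx":0,"wy":0,"wz":0,"jaw":-1}
    - {"tx":0,"ty":0,"tz":0,"wx":0,"wy":0,"wz":0,"jaw":-1}

```text
time: 13.5
tool_pos: [564.3, 107.3, 239.0]
tcp_rot: [-2.435, 1.571, -2.422]
contact_force: [0.6, 0.9, -2.7]
grip_width: 7.9
```

Station 2 gives no resistance at 6 mm past the plunger head, so it is the unlocked one. I'll keep lowering until the arm rests on the lip.

Call:
arm_command:
  plan:
    - {"tx":0.2,"ty":0,"tz":0,"wx":0,"wy":0,"wz":0,"jaw":-1}
    - {"tx":0.2,"ty":0,"tz":0,"wx":0,"wy":0,"wz":0,"jaw":-1}
    - {"tx":0.1,"ty":0,"tz":0,"wx":0,"wy":0,"wz":0,"jaw":-1}
    - {"tx":0,"ty":0,"tz":0,"wx":0,"wy":0,"wz":0,"jaw":-1}
    - {"tx":0,"ty":0,"tz":0,"wx":0,"wy":0,"wz":0,"jaw":-1}

```text
time: 14.0
tool_pos: [564.3, 107.3, 234.0]
tcp_rot: [-2.227, 1.571, -2.214]
contact_force: [-0.5, 1.0, -3.7]
grip_width: 8.0
```

Call:
arm_command:
  plan:
    - {"tx":0.1,"ty":0,"tz":0,"wx":0,"wy":0,"wz":0,"jaw":-1}
    - {"tx":0.05,"ty":0,"tz":0,"wx":0,"wy":0,"wz":0,"jaw":-1}
    - {"tx":0,"ty":0,"tz":0,"wx":0,"wy":0,"wz":0,"jaw":-1}
    - {"tx":0,"ty":0,"tz":0,"wx":0,"wy":0,"wz":0,"jaw":-1}

```text
time: 14.4
tool_pos: [564.4, 107.3, 233.0]
tcp_rot: [-0.185, 1.57, -0.172]
contact_force: [-2.0, -0.7, 2.4]
grip_width: 7.8
```

Contact at TCP z=233.0, exactly the expected home height. One look before letting go.

```bash
python3 look.py 9
```

```text
[564.4 107.3 233. ] [[0.0005, -0.013, 0.9999], [-0.0001, 0.9999, 0.013], [-1.0, -0.0001, 0.0005]] 14.4 [-1.97 -0.66  2.45] 7.775393538361849
```

View pics/l9.png

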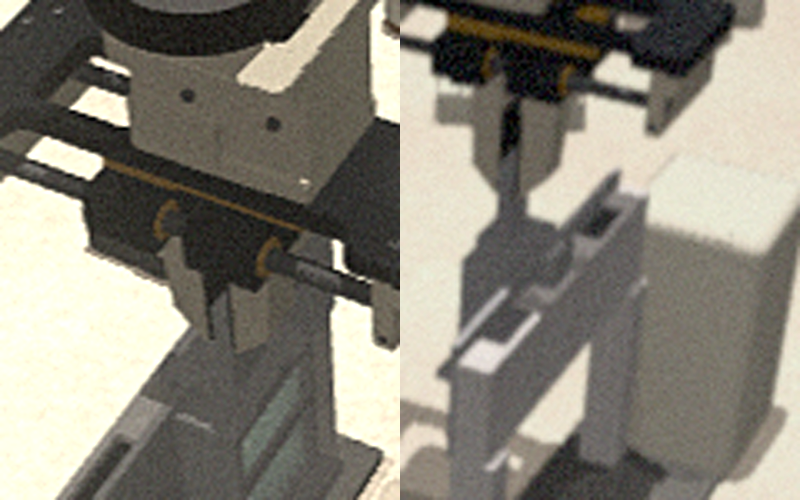

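The scene view shows the tongue in the middle pocket (crop 550,265) with the arm down on the lip, and the cage in front of it. Releasing gently.

Call:
arm_command:
  plan:
    - {"tx":0,"ty":0,"tz":0,"wx":0,"wy":0,"wz":0,"jaw":-0.75}
    - {"tx":0,"ty":0,"tz":0,"wx":0,"wy":0,"wz":0,"jaw":-0.6}
    - {"tx":0,"ty":0,"tz":0,"wx":0,"wy":0,"wz":0,"jaw":-0.3}
    - {"tx":0,"ty":0,"tz":0,"wx":0,"wy":0,"wz":0,"jaw":0}
    - {"tx":0,"ty":0,"tz":0,"wx":0,"wy":0,"wz":0,"jaw":0}
    - {"tx":0,"ty":0,"tz":0,"wx":0,"wy":0,"wz":0,"jaw":0}
    - {"tx":0,"ty":0,"tz":0,"wx":0,"wy":0,"wz":0,"jaw":0}

```text
time: 15.2
tool_pos: [564.4, 107.3, 232.5]
tcp_rot: [-0.657, 1.571, -0.644]
contact_force: [-0.1, 0.4, 0.3]
grip_width: 45.6
```

```bash
python3 look.py 10
```

```text
[564.4 107.3 232.5] [[0.0001, -0.013, 0.9999], [-0.0001, 0.9999, 0.013], [-1.0, -0.0001, 0.0001]] 15.2 [-0.11  0.43  0.25] 45.614334566893326
```

View pics/l10.png

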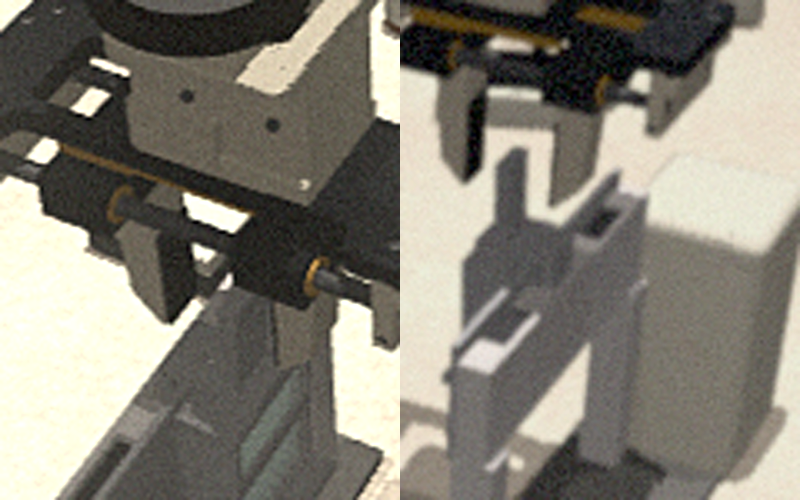

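The carrier hangs free with the open jaws clear of the tab, so I'll retract upward.

Call:
arm_command:
  plan:
    - {"tx":-1,"ty":0,"tz":0,"wx":0,"wy":0,"wz":0,"jaw":0}
    - {"tx":-2,"ty":0,"tz":0,"wx":0,"wy":0,"wz":0,"jaw":0}
    - {"tx":-3,"ty":0,"tz":0,"wx":0,"wy":0,"wz":0,"jaw":0}
    - {"tx":-3,"ty":0,"tz":0,"wx":0,"wy":0,"wz":0,"jaw":0}
    - {"tx":-3,"ty":0,"tz":0,"wx":0,"wy":0,"wz":0,"jaw":0}
    - {"tx":-2,"ty":0,"tz":0,"wx":0,"wy":0,"wz":0,"jaw":0}
    - {"tx":0,"ty":0,"tz":0,"wx":0,"wy":0,"wz":0,"jaw":0}
    - {"tx":0,"ty":0,"tz":0,"wx":0,"wy":0,"wz":0,"jaw":0}
    - {"tx":0,"ty":0,"tz":0,"wx":0,"wy":0,"wz":0,"jaw":0}

```text
time: 16.2
tool_pos: [563.9, 107.3, 371.0]
tcp_rot: [-3.059, 1.568, -3.046]
contact_force: [-0.6, -0.2, -0.1]
grip_width: 46.0
```

```bash
python3 look.py 11; python3 - <<'E'
from h import *
# predicted corners at home: origin at (564.4,106.3,120)
cr=cv2.imread('pics/l11.png')
Rz=R.from_euler('z',.012).as_matrix()
for P in ((4,12,130),(4,-12,130),(31,14,85),(31,-14,85),(14,-30,80),(-26,30,0),(-26,-30,0)):
    X=Rz@np.array(P)+[564.4,106.3,120]
    for q in ((proj('side',X)-[200,180])*400/120,(proj('scene',X)-[340,80])*400/120+[400,0]): cv2.circle(cr,tuple(int(v) for v in q),3,(0,0,255),-1)
cv2.imwrite('pics/l11p.png',cr)
s=imaging.capture('side');cv2.imwrite('pics/s11.png',s)
E
```

```text
[563.9 107.3 371. ] [[-0.0027, -0.013, 0.9999], [-0.0003, 0.9999, 0.013], [-1.0, -0.0002, -0.0027]] 16.2 [-0.57 -0.16 -0.08] 45.97257092424033
```

View pics/l11p.png

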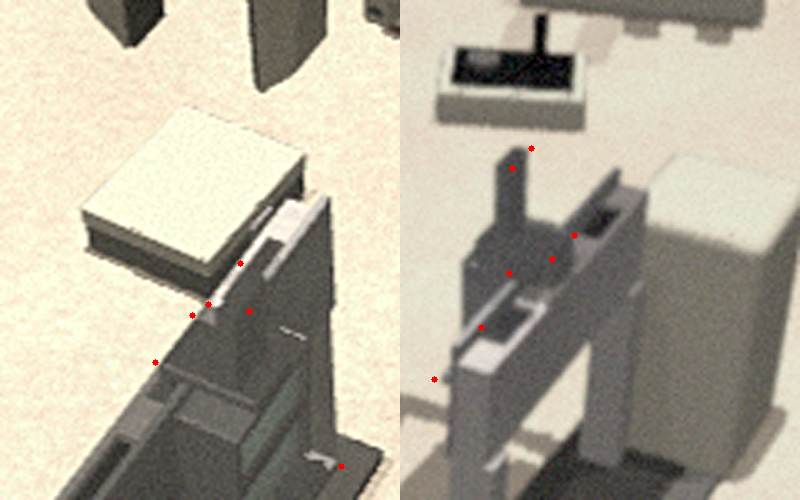

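View pics/s11.png

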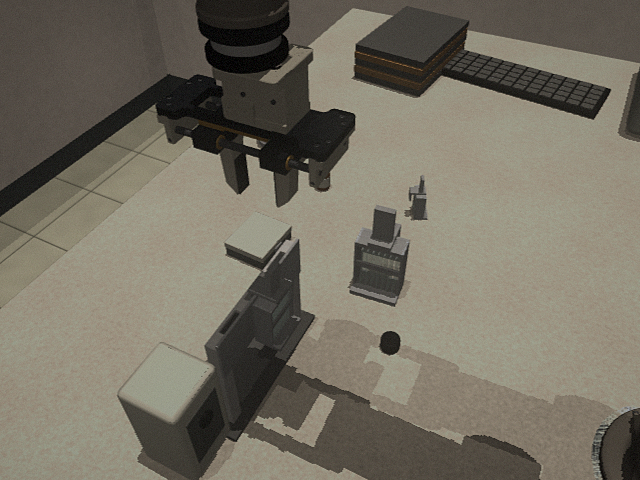

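```bash
python3 - <<'E'
from plant import bot
print(bot.close_job())
E
```

```text
the job is handed in; nothing more can be done
None
```

I hung the carrier at station 2 and handed the job in at about 16 s; no verdict was reported.

- **Which carrier:** I took the medium of the three. Its tab top measured 133 mm against 130 mm specified; the others measured 182 and 93 mm.
- **Which station:** Station 1 pushed back with a sprung 11–13 N. Station 2 gave no noticeable resistance until the arm met the lip at TCP z = 233.0, which is the computed home height. I did not try station 3.
- **Last checks:** The carrier stayed on the rail, upright, in the pictures after release and after retracting the arm. The contact force read about 0, with the gripper about 140 mm above. The slide box and mount look unmoved. The oil bottle was hidden by the gripper in the last side picture, but the arm went nowhere near it.
- **Disagreements:**
  - After release, the corners I predicted for the hung carrier missed the picture by about 2–5 mm, more than the stated 2 mm calibration error. I put this down to calibration bias plus the carrier's slight lean against the skirt.
  - My first move call was refused for missing keys, and nothing moved.

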